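Load the red marker case into the rotary organiser

ROBOT

A 6-joint arm with a two-finger parallel gripper is mounted at the origin on the work surface. World frame = base frame: x ahead of the robot, y to its left, z up, the work surface at z = 0. Lengths are in m, angles in rad, forces in N, time in s.
With the tool pointing down it reaches from about 0.35 to 0.975 m from the base axis. Payload 7.1 kg.
Tool frame: the origin (TCP) lies on the centre line of the jaws, within the pads' length; the fingertips stand 11 mm ahead of it and the grasp point (between the pads) lies 8 mm behind it; z points along the fingers, y is the line along which they close (so a half turn about z gives the same grasp; the last joint's range is limited). The gripper opens to 88 mm and grips with 3 to 60 N. Pads are 20 mm wide; open, the fingers measure 115 mm over their backs; the gripper's body (75 mm by 178 mm) begins 61 mm behind the grasp point.
Start: joints at [1.17, 0.423, 1.63, -0, 1.089, -0.019], TCP at [0.233, 0.58, 0.234] pointing down, gripper open.
Joint ranges: [-3, 3], [-0.9, 2.11], [0.09, 2.58], [-1.31, 4.45], [0.11, 2.69], [-2.54, 2.54]. Speed limits (rad/s): [2.39, 2.39, 3.01, 3.14, 3.14, 3.14].

INTERFACE

Orientations are given as a 3x3 rotation matrix whose columns are the frame's x, y, z axes.
In Python, from plant import arm gives the robot as it stands.
- The arm moves only by the tool carry_out, never from a script. Its argument "series" is a list of rows, each an object of numbers: "jaw": the opening, from -1 (shut) to 1 (fully open), so that 0 is half open; "dx", "dy", "dz": the shift along the tool's x, y, z each as a share of 500 mm, from -1 to 1; "wx", "wy", "wz": the turn, a rotation vector about the tool's x, y, z each as a share of 90 degrees, from -1 to 1. A call has 1 to 20 rows; each row is the pose to reach, as a shift and turn from the pose commanded when the call began, along the tool's axes at that moment; what a row does not reach only later rows make up. A row lasts 1/8 s, in which the tool goes at most 62.5 mm and 10.7 degrees, less where a joint would pass 70% of its speed; a pose out of reach is approached as far as the arm can. A call with a number of a shift or a turn outside -1 to 1 is refused whole. A call with a gripper value outside its range is refused whole. The fingers move at their own pace and stop on an object; "force" is the grip in N (left out, the last holds). Time passes only in rows, so rows that repeat a pose let the fingers close. It gives the time, the measured TCP pose, the force and the opening at its end, in the units of the state.
- arm.sense(): the state, without advancing time (a new reading comes with each control period).
- arm.capture(name): name is "scene" or "top"; returns (picture, depth): 420x560x3 uint8, red, green, blue; 420x560 float32, m along the optical axis (not along the pixel's ray), 0 where there is no reading.
- arm.camera_info(name): a dict with "fx", "fy", "cx", "cy" (pixels), "position" and "attitude" of the camera in the world. Camera axes: x right, y down, z forward; pixel columns grow to the right and rows downward; lengths in m; the calibration is good to about 2 mm. A picture is of the moment at which its call begins. camera_info takes no time and is no camera call.
- arm.finish_job(): hands the job in, once; it reports no verdict.
Trained networks look in the newest picture that a camera, given by its name, has taken for a name from the list of things; names that differ only in an ending like _2 or _b are one class to them, and where a whole thing is asked for, a point or a joint stands for the part that bears it (a point fixed in the world has none). Each returns a list of dicts, best first, with "p" (0 to 1); they miss things now and then, are a little off and sometimes report something else, mostly with a low value. They report only what shows in the picture. A call takes as long as a camera call. They do not tell look-alikes from the thing itself.
- arm.find_in(name, camera): "point" ([column, row] in pixels, amid what is visible of it).
- arm.landmark_of(name, camera): "point" ([column, row] in pixels: a listed point, or the origin of a listed thing).
The state is a dict: "t": time; "joint_positions": joint angles; "qd": joint speeds; "tau": joint torques, N m; "position": TCP position; "orientation": TCP orientation; "contact_force": force on the tool from outside, world axes, zero at the start; "moment": the same for the moment, N m; "opening": opening from 0.0 (shut) to 1.0 (fully open).
Only numpy, scipy, OpenCV 4.12 (cv2) and the standard library are available. Lean on these libraries where they do the work, as an engineer would, in place of code of your own. Each camera call takes 0.05 s, during which the arm holds its last target. There are 200 camera calls.

TASK

Turn the rotary organiser by its crank knob until the empty red pocket squarely faces the middle of the open side of the clear cover, and only then load it: lower the red marker case upright into the red pocket until it stands on the pocket floor, and let go. Set the case down rather than dropping it, do not knock against the clear cover, and leave the blue case, the paint jar and the tape roll where they are.

Things in the scene. Friction and masses are not known exactly. Their poses are not given: they have to be found in the camera images.
- organiser: Rotary organiser, at a new place and yaw each time: a black round base 320 mm across and 20 mm high, carrying a white turntable 300 mm across. Origin: where the vertical turning axis meets the desk. z up; -x points out of the open side. The half towards +x is under a fixed clear cover; the -x half is open above and in front.
- loading_point (a point): Fixed point in the middle of the organiser's open side, 95 mm from the turning axis towards the organiser's -x, 32 mm above the desk (the height of the pocket floors): where the centre of the red pocket's floor must be brought. Axes as the organiser's.
- red_pocket (a point): Centre of the red pocket's floor, 95 mm from the turning axis; it goes round with the turntable and starts under the cover or at its edge. x along the pocket (radial, +x towards the axis), y across, z up. An open-topped rectangular tray 88 mm (x) by 52 mm (y) inside, red walls 4 mm thick, 35 mm high.
- blue_pocket (a point): The same point of the empty blue pocket, of the same size and 120 degrees from the red one; not the one to load. The third pocket, green, holds a green case fixed to the turntable. A white dial 80 mm across on top of the shaft has a red, a blue and a green mark, each on the side of its pocket.
- axis_top (a point): Point on the vertical turning axis 188 mm above the desk, level with the top of the aluminium crank arm (20 mm wide, 10 mm thick, reaching 82 mm from the axis; dial just below it). The turntable turns either way without stops, with light friction (about 1 N at the knob), and stays where it is left.
- knob_centre (a point): Middle of the upright black crank knob: a cylinder 26 mm across, 46 mm high, on the crank arm 70 mm from the turning axis, straight opposite the red pocket; its middle is 211 mm above the desk, its top 234 mm. It spins freely on its own pin, so it can be pinched from above and led round in an arc without turning the wrist.
- red_case_centre (a point): Centre (half-way up) of the red marker case: a hard plastic box standing upright on the desk, 76 mm along x, 40 mm along y, 120 mm high, about 0.25 kg, with a thin black seam near the top and white labels. Either way round fits the pocket. It stands to the left or to the right of the organiser.
- blue_case_centre (a point): Centre of a blue marker case of the same shape and size, standing on the other side; not to be moved.
- paint_jar_centre (a point): Centre of a paint jar 60 mm across and 85 mm high with a yellow lid, beside the organiser; not to be moved.
- tape_roll_centre (a point): Centre of a pale tape roll lying flat, 100 mm across, 24 mm high; not to be moved.
- red_case: The red marker case itself; its origin is the centre of its underside.
- cover: The fixed clear plastic cover over the organiser's +x half: a half-round wall at 160 mm radius, 3 mm thick, and a flat half-disc roof from 160 to 164 mm above the desk, with a black front edge 10 mm behind the turning axis. Origin and axes as the organiser's. The crank turns above its roof.
Things that resemble listed ones, but are neither listed nor needed, are in the scene too. Of the things that look like the red_case, the middle-sized one is meant.

How it is judged:
On the way:
1. the red pocket, still empty, is turned to the loading point (within 15 mm) (horizontal distance between red_pocket and loading_point below 0.015 m and horizontal distance between red_case_centre and red_pocket above 0.08 m), for 0.2 s.
At the end, for the whole second after the job is handed in: The red pocket is within 15 mm of the loading point, and the red case stands at rest in it on the pocket floor: its centre within 12 mm of the pocket's centre along and across, 54 to 66 mm above the pocket floor, tilted less than 0.1 rad (horizontal distance between red_pocket and loading_point below 0.015 m and x of red_case_centre in the frame of red_pocket between -0.012 and 0.012 m and y of red_case_centre in the frame of red_pocket between -0.012 and 0.012 m and z of red_case_centre in the frame of red_pocket between 0.054 and 0.066 m and angle between red_case_centre's own z axis and vertical below 0.1 rad and linear speed of red_case below 0.02 m/s); the robot touches nothing.
It fails at once if a bystander (blue case, paint jar or tape roll) is moved by more than 25 mm (distance of any of blue_case_centre, paint_jar_centre, tape_roll_centre from where it was at the start of the episode above 0.025 m).
It fails at once if the clear cover is knocked with more than 10 N (contact force between anything else and cover above 10 N).
It fails at once if the red case is dropped (falls faster than 0.6 m/s with the fingers off it) (linear speed of red_case above 0.6 m/s and contact force between the fingers and red_case below 0.05 N).
It also fails if it takes over 62 s, if anything falls off the work surface, if the arm or the gripper's body presses on something with over 40 N, if the wrist force passes 120 N, or if a joint passes its speed limit or range.

## Working session

There is one attempt and no reset: what is moved stays moved. The work goes in short steps, Python scripts to look and compute and a tool call to move; the robot and the scene stay as the last step left them, time stands still between calls to the robot, and variables do not carry over. Pictures are saved under pics/ and viewed, on a budget of 10 in all, crops included, one or two more only if the job needs it, and the job is handed in when it is done.

Besides the shell and the picture viewer there is one more tool, called after "Emit:" by a JSON object that holds its "fn" and its "kwargs", one argument or row to a line. carry_out: Moves the arm, as the interface text tells. Shift numbers are shares of 500 mm and turn numbers shares of 90 degrees, none past 1 either way. Its arguments: {"type":"object","properties":{"series":{"type":"array","items":{"type":"object","properties":{"jaw":{"type":"number"},"dx":{"type":"number"},"dy":{"type":"number"},"dz":{"type":"number"},"wx":{"type":"number"},"wy":{"type":"number"},"wz":{"type":"number"}}}},"force":{"type":"number"}},"required":["series"]}

```bash
mkdir -p pics; ls
cat > h.py <<'E'
import numpy as np, cv2
from plant import arm
def world(cam,d,c,r,z=None):
    i=arm.camera_info(cam); R=np.array(i["attitude"]); p=np.array(i["position"])
    ray=R@np.array([(c-i["cx"])/i["fx"],(r-i["cy"])/i["fy"],1.])
    if z is not None: return p+ray*(z-p[2])/ray[2]
    return p+ray*d
def cloud(cam,d):
    i=arm.camera_info(cam); v,u=np.mgrid[:d.shape[0],:d.shape[1]]
    q=np.stack([(u-i["cx"])/i["fx"]*d,(v-i["cy"])/i["fy"]*d,d],-1)
    return q@np.array(i["attitude"]).T+np.array(i["position"])
def proj(cam,P):
    i=arm.camera_info(cam); q=(np.asarray(P)-i["position"])@np.array(i["attitude"])
    return np.stack([q[...,0]/q[...,2]*i["fx"]+i["cx"],q[...,1]/q[...,2]*i["fy"]+i["cy"]],-1)
E
python3 - <<'E'
from h import *
im={}
for c in("scene","top"):
    p,d=arm.capture(c); cv2.imwrite(f"pics/{c}0.png",p[...,::-1]); np.savez(f"{c}0.npz",p=p,d=d)
    print(c,arm.camera_info(c))
names="axis_top loading_point red_pocket blue_pocket knob_centre red_case_centre blue_case_centre paint_jar_centre tape_roll_centre organiser".split()
for c in("top","scene"):
    for n in names:
        print(c,n,[(np.round(r["point"]).tolist(),round(r["p"],2)) for r in arm.landmark_of(n,c)][:4])
s=arm.sense(); print(s["t"],s["position"],np.round(s["orientation"],3).tolist())
E
```

```text
pics
scene {'fx': 494.9110787099105, 'fy': 494.9110787099105, 'cx': 273.82251350790057, 'cy': 207.13954940380717, 'position': array([ 0.01599427, -0.34821592,  1.16053977]), 'attitude': array([[ 0.60674973, -0.68102325,  0.40995377],
       [-0.79489207, -0.51907421,  0.31417919],
       [-0.0011669 , -0.51649714, -0.85628812]])}
top {'fx': 398.44132060454245, 'fy': 398.44132060454245, 'cx': 277.63656240070566, 'cy': 210.0163285740607, 'position': array([0.3939326 , 0.01948423, 1.32607126]), 'attitude': array([[ 2.87569707e-02, -9.96910091e-01,  7.30979223e-02],
       [-9.99586426e-01, -2.86882364e-02,  1.99027816e-03],
       [ 1.12922091e-04, -7.31249253e-02, -9.97322783e-01]])}
top axis_top [([301.0, 170.0], 0.57)]
top loading_point [([288.0, 205.0], 0.81), ([175.0, 144.0], 0.72)]
top red_pocket [([266.0, 167.0], 0.7)]
top blue_pocket [([299.0, 206.0], 0.72), ([375.0, 218.0], 0.67)]
top knob_centre [([318.0, 179.0], 0.64), ([297.0, 206.0], 0.43)]
top red_case_centre [([189.0, 272.0], 0.9), ([154.0, 216.0], 0.68), ([192.0, 225.0], 0.65)]
top blue_case_centre [([374.0, 218.0], 0.89)]
top paint_jar_centre [([175.0, 144.0], 0.75)]
top tape_roll_centre [([404.0, 163.0], 0.86)]
top organiser [([292.0, 183.0], 0.87)]
scene axis_top [([313.0, 185.0], 0.78)]
scene loading_point [([282.0, 236.0], 0.63)]
scene red_pocket [([289.0, 193.0], 0.88)]
scene blue_pocket [([293.0, 245.0], 0.69)]
scene knob_centre [([330.0, 203.0], 0.57)]
scene red_case_centre [([136.0, 224.0], 0.98), ([174.0, 181.0], 0.96), ([152.0, 169.0], 0.64)]
scene blue_case_centre [([370.0, 307.0], 0.86)]
scene paint_jar_centre [([220.0, 120.0], 0.61)]
scene tape_roll_centre [([439.0, 283.0], 0.82)]
scene organiser [([308.0, 223.0], 0.87), ([442.0, 282.0], 0.15)]
1.1 [0.23282475 0.5799944  0.23366952] [[-0.928, 0.373, -0.0], [0.373, 0.928, -0.0], [-0.0, -0.0, -1.0]]
```

Run:
```python
from h import *
a=cv2.imread("pics/top0.png")[100:310,120:440]; cv2.imwrite("pics/topc.png",cv2.resize(a,None,fx=2.5,fy=2.5,interpolation=cv2.INTER_CUBIC))
for c,px in(("top",[("ax",301,170,.188),("load",288,205,.032),("rp",266,167,.032),("knob",318,179,.211),("c1",189,272,.06),("c2",154,216,.06),("c3",192,225,.06),("blue",374,218,.06),("jar",175,144,.0425),("tape",404,163,.012),("org",292,183,0)]),("scene",[("ax",313,185,.188),("load",282,236,.032),("rp",289,193,.032),("knob",330,203,.211),("org",308,223,0),("c1",136,224,.06),("c2",174,181,.06),("c3",152,169,.06)])):
    for n,u,v,z in px: print(c,n,world(c,0,u,v,z).round(3))
for c in("top","scene"):
    f=np.load(c+"0.npz"); P=cloud(c,f["d"]); h=cv2.cvtColor(f["p"],cv2.COLOR_RGB2HSV).astype(int)
    m=((h[...,0]<8)|(h[...,0]>172))&(h[...,1]>120)&(h[...,2]>60)&(f["d"]>0)
    n,l,s,_=cv2.connectedComponentsWithStats(m.astype(np.uint8))
    for k in range(1,n):
        if s[k,4]>40:
            q=P[l==k]; zt=np.percentile(q[:,2],97); t=q[abs(q[:,2]-zt)<.006]
            print(c,s[k].tolist(),"ztop",zt.round(3),[np.round(x,3) for x in cv2.minAreaRect((t[:,:2]*1000).astype(np.float32))])
```

```text
top ax [ 0.595 -0.042  0.188]
top load [ 0.506 -0.011  0.032]
top rp [0.629 0.064 0.032]
top knob [ 0.567 -0.09   0.211]
top c1 [0.283 0.295 0.06 ]
top c2 [0.456 0.415 0.06 ]
top c3 [0.431 0.293 0.06 ]
top blue [ 0.47  -0.285  0.06 ]
top jar [0.695 0.364 0.042]
top tape [ 0.66  -0.395  0.012]
top org [ 0.583 -0.023  0.   ]
scene ax [ 0.586 -0.028  0.188]
scene load [ 0.5   -0.003  0.032]
scene rp [0.617 0.06  0.032]
scene knob [ 0.556 -0.094  0.211]
scene org [ 0.588 -0.026  0.   ]
scene c1 [0.29  0.304 0.06 ]
scene c2 [0.446 0.318 0.06 ]
scene c3 [0.438 0.393 0.06 ]
top [190, 87, 37, 19, 650] ztop 0.008 [array([872.457, 269.587]), array([ 63.947, 123.135]), np.float64(0.995)]
top [468, 104, 9, 26, 44] ztop 0.032 [array([ 819.073, -614.127]), array([88.628,  7.221]), np.float64(19.278)]
top [238, 109, 11, 7, 67] ztop 0.008 [array([820.351, 148.879]), array([34.256, 21.749]), np.float64(88.052)]
top [280, 111, 10, 6, 60] ztop 0.007 [array([819.175,   8.311]), array([17.438, 30.513]), np.float64(1.783)]
top [321, 112, 10, 7, 63] ztop 0.007 [array([ 818.435, -130.655]), array([21.745, 3
[... 1221 characters left out ...]
.float64(3.852)]
scene [271, 169, 31, 38, 629] ztop 0.069 [array([617.52 ,  63.838]), array([97.335, 58.438]), np.float64(70.505)]
scene [301, 174, 10, 9, 57] ztop 0.181 [array([598.617,   1.956]), array([20.526, 18.866]), np.float64(66.807)]
scene [379, 180, 14, 11, 88] ztop 0.006 [array([ 818.374, -129.067]), array([34.311, 25.712]), np.float64(89.569)]
scene [106, 197, 58, 55, 1675] ztop 0.17 [array([280.439, 283.406]), array([ 59.503, 104.513]), np.float64(46.871)]
scene [0, 212, 32, 21, 86] ztop 0.04 [array([110.046, 573.297]), array([11.103, 86.366]), np.float64(77.427)]
scene [555, 262, 5, 36, 112] ztop 0.029 [array([ 818.473, -612.352]), array([100.887,   8.239]), np.float64(15.356)]
```

View pics/topc.png

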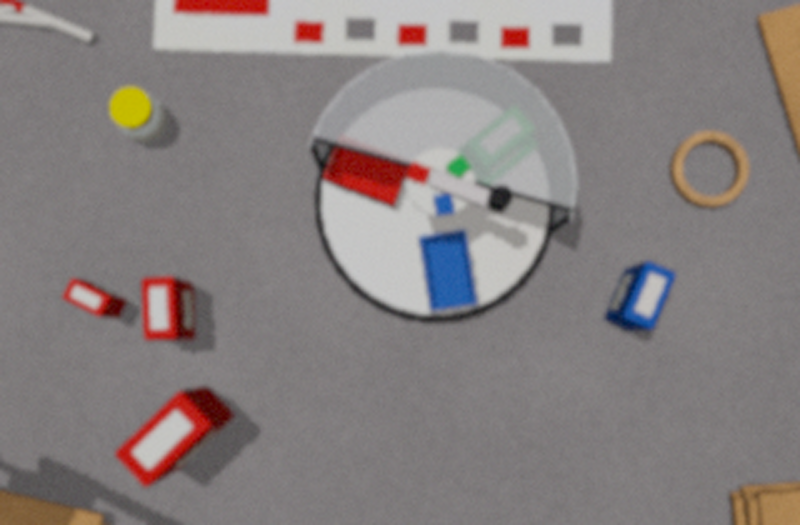

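View pics/scene0.png

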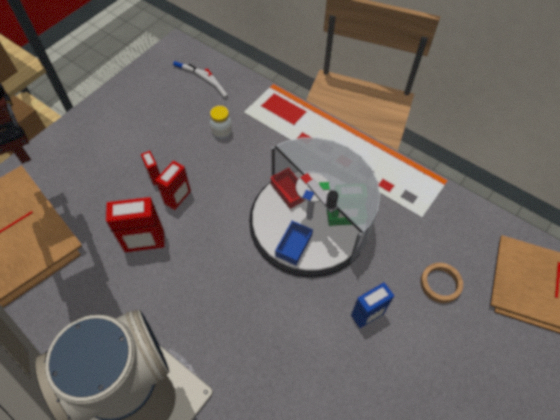

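The top crop shows the red pocket at crop (365,175), i.e. px (266,170), at the cover's left edge. The knob is at px (320,179), the cover's front edge runs from px (246,156) to (350,186), and the blue pocket faces near the front. The middle red case is at px (187,222), with its long side roughly along world x. The scene view agrees. Next I'll refine the organiser pose and the knob.

```bash
cat > org.py <<'E'
from h import *
from scipy.optimize import least_squares
def circ(q,R):
    return least_squares(lambda a:np.hypot(q[:,0]-a[0],q[:,1]-a[1])-R,[.587,-.026],loss="soft_l1",f_scale=.003)
def knob(cam,f,ctr,rad=.05,ax=(.587,-.026)):
    P=cloud(cam,f["d"]); r=np.hypot(P[...,0]-ctr[0],P[...,1]-ctr[1]); g=f["p"].max(-1)
    m=(P[...,2]>.2)&(P[...,2]<.25)&(r<rad); q=P[m]
    return len(q), q.mean(0).round(4), q[q[:,2]>.226].mean(0).round(4)
E
python3 - <<'E'
from org import *
for c in("top","scene"):
    f=np.load(c+"0.npz"); P=cloud(c,f["d"]); v=f["p"].astype(int).max(-1)
    r=np.hypot(P[...,0]-.587,P[...,1]+.026)
    m=(v<60)&(r>.135)&(r<.185)&(P[...,2]<.035)&(f["d"]>0)
    # dark ring pixels taken at z=.02
    vv,uu=np.nonzero(m); q=np.array([world(c,0,u,w,.02) for u,w in zip(uu,vv)])
    s=circ(q,.156); print(c,len(q),"axis",s.x.round(4),"cost rms",np.sqrt((s.fun**2).mean()).round(4))
    e=(v<70)&(r<.2)&(P[...,2]>.14)&(P[...,2]<.19)&(f["d"]>0)&(abs(r)>.03)
    vv,uu=np.nonzero(e); q=np.array([world(c,0,u,w,.162) for u,w in zip(uu,vv)])
    if len(q)>5:
        l=cv2.fitLine((q[:,:2]*1000).astype(np.float32),cv2.DIST_HUBER,0,.01,.01).ravel()
        print(c,len(q),"edge",l.round(3),"ang",np.degrees(np.arctan2(l[1],l[0])))
    print(c,"knob",knob(c,f,(.56,-.092)))
for u,w in((246,156),(350,186)): print(world("top",0,u,w,.162))
E
```

```text
top 74 axis [ 0.5904 -0.0279] cost rms 0.0011
top 10 edge [ 2.46000e-01  9.69000e-01  5.85809e+02 -5.81640e+01] ang 75.78546
top knob (82, array([ 0.5626, -0.0918,  0.2304]), array([ 0.5638, -0.0927,  0.2343]))
scene 672 axis [ 0.5882 -0.027 ] cost rms 0.0044
scene 127 edge [ 2.3900e-01  9.7100e-01  5.9613e+02 -4.3987e+01] ang 76.14818
scene knob (170, array([ 0.5599, -0.0937,  0.2245]), array([ 0.5626, -0.0921,  0.2327]))
[0.6367453  0.11998282 0.162     ]
[ 0.55620484 -0.18899423  0.162     ]
```

```bash
cat > rel.py <<'E'
from h import *
def rel(ts,base=None):
    "world targets (x,y,z,yaw of tool y in deg) -> shares in tool axes from the present pose (or base=(x,y,z,yaw), tool down)"
    if base is None:
        s=arm.sense(); p=np.array(s["position"]); R=np.array(s["orientation"]); yaw=np.degrees(np.arctan2(R[1,1],R[0,1]))
    else:
        p=np.array(base[:3]); yaw=base[3]; a=np.radians(yaw); y=np.array([np.cos(a),np.sin(a),0]); z=np.array([0,0,-1.]); R=np.stack([np.cross(y,z),y,z],1)
    for t in ts:
        d=(np.array(t[:3])-p)@R/.5; w=-((t[3]-yaw+180)%360-180)/90
        print("dx %.3f dy %.3f dz %.3f wz %.3f"%(*d,w))
E
python3 - <<'E'
from rel import *
rel([(.233,.58,.29,68),(.42,.2,.29,23),(.563,-.0925,.29,-22)])
print(); rel([(.563,-.0925,.29,-22)],(.42,.2,.29,23))
E
```

```text
dx -0.000 dy 0.000 dz -0.113 wz 0.001
dx -0.631 dy -0.566 dz -0.113 wz 0.501
dx -1.114 dy -1.002 dz -0.113 wz 1.001

dx -0.650 dy 0.035 dz 0.000 wz 0.500
```

Emit:
{"fn": "carry_out", "kwargs": {
  "series": [
    {"dx": 0, "dy": 0, "dz": -0.113, "wz": 0, "jaw": 0},
    {"dx": -0.63, "dy": -0.566, "dz": -0.113, "wz": 0.5, "jaw": 0},
    {"dx": -0.63, "dy": -0.566, "dz": -0.113, "wz": 0.5, "jaw": 0},
    {"dx": -0.63, "dy": -0.566, "dz": -0.113, "wz": 0.5, "jaw": 0},
    {"dx": -0.63, "dy": -0.566, "dz": -0.113, "wz": 0.5, "jaw": 0},
    {"dx": -0.63, "dy": -0.566, "dz": -0.113, "wz": 0.5, "jaw": 0},
    {"dx": -0.63, "dy": -0.566, "dz": -0.113, "wz": 0.5, "jaw": 0},
    {"dx": -0.63, "dy": -0.566, "dz": -0.113, "wz": 0.5, "jaw": 0},
    {"dx": -0.63, "dy": -0.566, "dz": -0.113, "wz": 0.5, "jaw": 0}
  ],
  "force": 8
}}

```text
schema error: expected keys jaw, dx, dy, dz, wx, wy, wz
```

Run:
```python
from rel import *
s=arm.sense();print(s["t"],s["position"].round(4),s["opening"],np.round(s["orientation"],3).tolist())
rel([(.563,-.0925,.27,-22),(.563,-.0925,.208,-22)])
```

```text
1.1 [0.2328 0.58   0.2337] 1.0010734189147477 [[-0.928, 0.373, -0.0], [0.373, 0.928, -0.0], [-0.0, -0.0, -1.0]]
dx -1.114 dy -1.002 dz -0.073 wz 1.001
dx -1.114 dy -1.002 dz 0.051 wz 1.001
```

Emit:
{"fn": "carry_out", "kwargs": {
  "series": [
    {"dx": 0, "dy": 0, "dz": -0.113, "wx": 0, "wy": 0, "wz": 0, "jaw": 0},
    {"dx": -0.63, "dy": -0.566, "dz": -0.113, "wx": 0, "wy": 0, "wz": 0.5, "jaw": 0},
    {"dx": -0.63, "dy": -0.566, "dz": -0.113, "wx": 0, "wy": 0, "wz": 0.5, "jaw": 0},
    {"dx": -0.63, "dy": -0.566, "dz": -0.113, "wx": 0, "wy": 0, "wz": 0.5, "jaw": 0},
    {"dx": -0.63, "dy": -0.566, "dz": -0.113, "wx": 0, "wy": 0, "wz": 0.5, "jaw": 0},
    {"dx": -0.63, "dy": -0.566, "dz": -0.113, "wx": 0, "wy": 0, "wz": 0.5, "jaw": 0},
    {"dx": -0.63, "dy": -0.566, "dz": -0.113, "wx": 0, "wy": 0, "wz": 0.5, "jaw": 0},
    {"dx": -0.63, "dy": -0.566, "dz": -0.113, "wx": 0, "wy": 0, "wz": 0.5, "jaw": 0},
    {"dx": -0.63, "dy": -0.566, "dz": -0.113, "wx": 0, "wy": 0, "wz": 0.5, "jaw": 0}
  ],
  "force": 8
}}

```text
t: 2.22
position: [0.4208, 0.1976, 0.2904]
orientation: [[-0.388, 0.922, 0.001], [0.922, 0.388, -0.0], [-0.0, 0.0, -1.0]]
contact_force: [-0.2, 0.4, 0.1]
opening: 0.501
```

Run:
```python
from rel import *
s=arm.sense();print(s["t"],s["position"].round(4),s["opening"],np.round(s["orientation"],3).tolist())
rel([(.563,-.0925,.27,-22),(.563,-.0925,.208,-22)])
```

```text
2.225 [0.4208 0.1976 0.2904] 0.5006163505872685 [[-0.388, 0.922, 0.001], [0.922, 0.388, -0.0], [-0.0, 0.0, -1.0]]
dx -0.645 dy 0.037 dz 0.041 wz 0.498
dx -0.645 dy 0.037 dz 0.165 wz 0.498
```

Emit:
{"fn": "carry_out", "kwargs": {
  "series": [
    {"dx": -0.645, "dy": 0.037, "dz": 0.02, "wx": 0, "wy": 0, "wz": 0.5, "jaw": 0},
    {"dx": -0.645, "dy": 0.037, "dz": 0.02, "wx": 0, "wy": 0, "wz": 0.5, "jaw": 0},
    {"dx": -0.645, "dy": 0.037, "dz": 0.02, "wx": 0, "wy": 0, "wz": 0.5, "jaw": 0},
    {"dx": -0.645, "dy": 0.037, "dz": 0.02, "wx": 0, "wy": 0, "wz": 0.5, "jaw": 0},
    {"dx": -0.645, "dy": 0.037, "dz": 0.02, "wx": 0, "wy": 0, "wz": 0.5, "jaw": 0},
    {"dx": -0.645, "dy": 0.037, "dz": 0.02, "wx": 0, "wy": 0, "wz": 0.5, "jaw": 0},
    {"dx": -0.645, "dy": 0.037, "dz": 0.02, "wx": 0, "wy": 0, "wz": 0.5, "jaw": 0},
    {"dx": -0.645, "dy": 0.037, "dz": 0.02, "wx": 0, "wy": 0, "wz": 0.5, "jaw": 0},
    {"dx": -0.645, "dy": 0.037, "dz": 0.09, "wx": 0, "wy": 0, "wz": 0.5, "jaw": 0},
    {"dx": -0.645, "dy": 0.037, "dz": 0.165, "wx": 0, "wy": 0, "wz": 0.5, "jaw": 0},
    {"dx": -0.645, "dy": 0.037, "dz": 0.165, "wx": 0, "wy": 0, "wz": 0.5, "jaw": 0}
  ]
}}

```text
t: 3.6
position: [0.5611, -0.0874, 0.2057]
orientation: [[0.371, 0.929, -0.005], [0.929, -0.371, 0.001], [-0.001, -0.005, -1.0]]
contact_force: [-0.1, 0.6, 1.1]
opening: 0.504
```

Emit:
{"fn": "carry_out", "kwargs": {
  "series": [
    {"dx": 0, "dy": 0, "dz": 0, "wx": 0, "wy": 0, "wz": 0, "jaw": -0.6},
    {"dx": 0, "dy": 0, "dz": 0, "wx": 0, "wy": 0, "wz": 0, "jaw": -0.6},
    {"dx": 0, "dy": 0, "dz": 0, "wx": 0, "wy": 0, "wz": 0, "jaw": -0.6},
    {"dx": 0, "dy": 0, "dz": 0, "wx": 0, "wy": 0, "wz": 0, "jaw": -0.6}
  ],
  "force": 8
}}

```text
t: 4.1
position: [0.5645, -0.0892, 0.2095]
orientation: [[0.373, 0.928, 0.003], [0.928, -0.373, 0.0], [0.001, 0.003, -1.0]]
contact_force: [0.1, 2.7, 7.9]
opening: 0.295
```

Run:
```python
from org import *
for c in("scene","top"):
    p,d=arm.capture(c); np.savez(f"{c}1.npz",p=p,d=d)
    cv2.imwrite(f"pics/{c}1.png",p[...,::-1])
a=cv2.imread("pics/scene1.png")[120:320,200:460]; b=cv2.imread("pics/top1.png")[100:300,190:450]
cv2.imwrite("pics/s1c.png",np.hstack([cv2.resize(x,(395,304)) for x in(a,b)]))
print(arm.sense()["opening"])
```

```text
0.294765517080728
```

View pics/s1c.png

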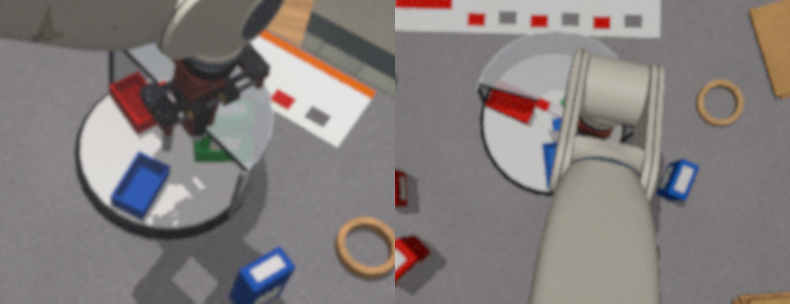

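The picture shows the fingers on the knob (scene crop ~ (195,110)), and the opening of 26 mm equals the knob diameter. Next is the arc.

```bash
cat > arc.py <<'E'
from rel import *
import sys
AX=np.array([.589,-.028])
def arc(end,n,dr=0.0):
    s=arm.sense(); p=s["position"]; R=np.array(s["orientation"]); o=p[:2]-AX; r=np.hypot(*o); a=np.degrees(np.arctan2(o[1],o[0])); y=np.degrees(np.arctan2(R[1,1],R[0,1]))
    print("r %.4f ang %.2f yaw %.2f t %.2f"%(r,a,y,s["t"]),s["contact_force"].round(1),s["opening"])
    for b in np.linspace(a,end,n+1)[1:]:
        q=AX+(r+dr)*np.array([np.cos(np.radians(b)),np.sin(np.radians(b))])
        rel([(*q,p[2],b+90)],(*p,y))
E
python3 -c "
from arc import *
arc(-60,8)"
```

```text
r 0.0660 ang -111.84 yaw -21.89 t 4.20 [0.3 1.2 7.4] 0.294765517080728
dx 0.001 dy 0.015 dz 0.000 wz -0.073
dx 0.003 dy 0.030 dz 0.000 wz -0.145
dx 0.008 dy 0.044 dz 0.000 wz -0.217
dx 0.013 dy 0.058 dz 0.000 wz -0.289
dx 0.021 dy 0.071 dz 0.000 wz -0.361
dx 0.029 dy 0.083 dz 0.000 wz -0.433
dx 0.039 dy 0.094 dz 0.000 wz -0.505
dx 0.050 dy 0.104 dz 0.000 wz -0.577
```

Emit:
{"fn": "carry_out", "kwargs": {
  "series": [
    {"dx": 0.001, "dy": 0.015, "dz": 0, "wx": 0, "wy": 0, "wz": -0.073, "jaw": -0.6},
    {"dx": 0.003, "dy": 0.03, "dz": 0, "wx": 0, "wy": 0, "wz": -0.145, "jaw": -0.6},
    {"dx": 0.008, "dy": 0.044, "dz": 0, "wx": 0, "wy": 0, "wz": -0.217, "jaw": -0.6},
    {"dx": 0.013, "dy": 0.058, "dz": 0, "wx": 0, "wy": 0, "wz": -0.289, "jaw": -0.6},
    {"dx": 0.021, "dy": 0.071, "dz": 0, "wx": 0, "wy": 0, "wz": -0.361, "jaw": -0.6},
    {"dx": 0.029, "dy": 0.083, "dz": 0, "wx": 0, "wy": 0, "wz": -0.433, "jaw": -0.6},
    {"dx": 0.039, "dy": 0.094, "dz": 0, "wx": 0, "wy": 0, "wz": -0.505, "jaw": -0.6},
    {"dx": 0.05, "dy": 0.104, "dz": 0, "wx": 0, "wy": 0, "wz": -0.577, "jaw": -0.6},
    {"dx": 0.05, "dy": 0.104, "dz": 0, "wx": 0, "wy": 0, "wz": -0.577, "jaw": -0.6}
  ]
}}

```text
t: 5.32
position: [0.6227, -0.0857, 0.2094]
orientation: [[-0.501, 0.866, 0.004], [0.866, 0.501, -0.001], [-0.003, 0.003, -1.0]]
contact_force: [1.4, -0.4, 6.6]
opening: 0.294
```

```bash
python3 -c "
from arc import *
arc(-14,8)"
```

```text
r 0.0668 ang -59.76 yaw 30.04 t 5.33 [ 1.4 -0.4  6.6] 0.29385343300896605
dx 0.001 dy 0.013 dz 0.000 wz -0.066
dx 0.003 dy 0.027 dz 0.000 wz -0.129
dx 0.006 dy 0.039 dz 0.000 wz -0.193
dx 0.011 dy 0.052 dz 0.000 wz -0.256
dx 0.017 dy 0.064 dz 0.000 wz -0.320
dx 0.024 dy 0.075 dz 0.000 wz -0.384
dx 0.032 dy 0.086 dz 0.000 wz -0.447
dx 0.041 dy 0.096 dz 0.000 wz -0.511
```

Emit:
{"fn": "carry_out", "kwargs": {
  "series": [
    {"dx": 0.001, "dy": 0.013, "dz": 0, "wx": 0, "wy": 0, "wz": -0.066, "jaw": -0.6},
    {"dx": 0.003, "dy": 0.027, "dz": 0, "wx": 0, "wy": 0, "wz": -0.129, "jaw": -0.6},
    {"dx": 0.006, "dy": 0.039, "dz": 0, "wx": 0, "wy": 0, "wz": -0.193, "jaw": -0.6},
    {"dx": 0.011, "dy": 0.052, "dz": 0, "wx": 0, "wy": 0, "wz": -0.256, "jaw": -0.6},
    {"dx": 0.017, "dy": 0.064, "dz": 0, "wx": 0, "wy": 0, "wz": -0.32, "jaw": -0.6},
    {"dx": 0.024, "dy": 0.075, "dz": 0, "wx": 0, "wy": 0, "wz": -0.384, "jaw": -0.6},
    {"dx": 0.032, "dy": 0.086, "dz": 0, "wx": 0, "wy": 0, "wz": -0.447, "jaw": -0.6},
    {"dx": 0.041, "dy": 0.096, "dz": 0, "wx": 0, "wy": 0, "wz": -0.511, "jaw": -0.6},
    {"dx": 0.041, "dy": 0.096, "dz": 0, "wx": 0, "wy": 0, "wz": -0.511, "jaw": -0.6},
    {"dx": 0.041, "dy": 0.096, "dz": 0, "wx": 0, "wy": 0, "wz": -0.511, "jaw": -0.6}
  ]
}}

```text
t: 6.58
position: [0.655, -0.0442, 0.2094]
orientation: [[-0.97, 0.243, 0.007], [0.243, 0.97, -0.001], [-0.007, 0.001, -1.0]]
contact_force: [8.0, -1.7, 0.9]
opening: 0.294
```

Emit:
{"fn": "carry_out", "kwargs": {
  "series": [
    {"dx": 0, "dy": 0, "dz": 0, "wx": 0, "wy": 0, "wz": 0, "jaw": 0},
    {"dx": 0, "dy": 0, "dz": 0, "wx": 0, "wy": 0, "wz": 0, "jaw": 0},
    {"dx": 0, "dy": 0, "dz": 0, "wx": 0, "wy": 0, "wz": 0, "jaw": 0},
    {"dx": 0, "dy": 0, "dz": -0.06, "wx": 0, "wy": 0, "wz": 0, "jaw": 0},
    {"dx": 0, "dy": 0, "dz": -0.15, "wx": 0, "wy": 0, "wz": 0, "jaw": 0},
    {"dx": 0, "dy": 0, "dz": -0.16, "wx": 0, "wy": 0, "wz": 0, "jaw": 0.1}
  ]
}}

```text
t: 7.32
position: [0.6538, -0.0438, 0.2913]
orientation: [[-0.97, 0.241, 0.006], [0.241, 0.97, -0.0], [-0.006, 0.001, -1.0]]
contact_force: [0.5, 0.0, -0.2]
opening: 0.544
```

```bash
python3 -c "
from rel import *
rel([(.432,.308,.285,93),(.432,.308,.2,93),(.432,.308,.102,93)])
s=arm.sense(); print(s['t'],s['position'],s['opening'])"
```

```text
dx 0.600 dy 0.576 dz 0.010 wz -0.189
dx 0.601 dy 0.576 dz 0.180 wz -0.189
dx 0.602 dy 0.575 dz 0.376 wz -0.189
7.325 [ 0.6537851  -0.04383807  0.29125551] 0.5444678423652148
```

Emit:
{"fn": "carry_out", "kwargs": {
  "series": [
    {"dx": 0.6, "dy": 0.576, "dz": 0.01, "wx": 0, "wy": 0, "wz": -0.189, "jaw": 0.4},
    {"dx": 0.6, "dy": 0.576, "dz": 0.01, "wx": 0, "wy": 0, "wz": -0.189, "jaw": 0.4},
    {"dx": 0.6, "dy": 0.576, "dz": 0.01, "wx": 0, "wy": 0, "wz": -0.189, "jaw": 0.4},
    {"dx": 0.6, "dy": 0.576, "dz": 0.01, "wx": 0, "wy": 0, "wz": -0.189, "jaw": 0.4},
    {"dx": 0.6, "dy": 0.576, "dz": 0.01, "wx": 0, "wy": 0, "wz": -0.189, "jaw": 0.4},
    {"dx": 0.6, "dy": 0.576, "dz": 0.01, "wx": 0, "wy": 0, "wz": -0.189, "jaw": 0.4},
    {"dx": 0.6, "dy": 0.576, "dz": 0.01, "wx": 0, "wy": 0, "wz": -0.189, "jaw": 0.4},
    {"dx": 0.6, "dy": 0.576, "dz": 0.01, "wx": 0, "wy": 0, "wz": -0.189, "jaw": 0.4},
    {"dx": 0.6, "dy": 0.576, "dz": 0.01, "wx": 0, "wy": 0, "wz": -0.189, "jaw": 0.4}
  ]
}}

```text
t: 8.45
position: [0.4304, 0.3076, 0.282]
orientation: [[-0.999, -0.054, -0.001], [-0.054, 0.999, -0.001], [0.001, -0.001, -1.0]]
contact_force: [0.4, -0.3, 0.8]
opening: 0.702
```

Run:
```python
from org import *
from rel import rel
for c in("top","scene"):
    p,d=arm.capture(c); np.savez(f"{c}2.npz",p=p,d=d); cv2.imwrite(f"pics/{c}2.png",p[...,::-1])
    f=dict(p=p,d=d); P=cloud(c,d); h=cv2.cvtColor(p,cv2.COLOR_RGB2HSV).astype(int)
    r=np.hypot(P[...,0]-.497,P[...,1]+.005)
    m=((h[...,0]<8)|(h[...,0]>172))&(h[...,1]>110)&(h[...,2]>40)&(d>0)&(r<.08)
    print(c,m.sum()); q=P[m&(P[...,2]>.06)]; print("rim",[np.round(x,1) for x in cv2.minAreaRect((q[:,:2]*1000).astype(np.float32))])
    # rim via pixel silhouette of rim plane
    print("all",len(q),q.mean(0).round(4)); print("knob",knob(c,f,(.657,-.045)))
    for n in("red_pocket","loading_point","axis_top"): print(n,[(world(c,0,*x["point"],.188 if n=="axis_top" else .032).round(3)[:2],round(x["p"],2)) for x in arm.landmark_of(n,c)][:3])
b=cv2.imread("pics/top2.png")[90:270,140:400]; a=cv2.imread("pics/scene2.png")[110:290,100:360]
cv2.imwrite("pics/c2.png",np.vstack([cv2.resize(x,(430,298),interpolation=cv2.INTER_CUBIC) for x in(b,a)]))
rel([(.432,.308,.2,93),(.432,.308,.102,93)]); s=arm.sense(); print(s["t"],s["position"])
```

```text
top 559
rim [array([512.4,  -7.7]), array([ 56. , 125.9]), np.float64(74.7)]
all 116 [ 0.5246 -0.0152  0.11  ]
knob (87, array([ 0.653 , -0.0446,  0.2299]), array([ 0.6549, -0.0451,  0.2343]))
red_pocket [(array([0.497, 0.006]), 0.65)]
loading_point [(array([ 0.515, -0.007]), 0.71)]
axis_top [(array([ 0.594, -0.044]), 0.64)]
scene 1008
rim [array([510.9,  -5.4]), array([ 60.3, 130.8]), np.float64(75.1)]
all 293 [ 0.5095 -0.0074  0.0921]
knob (160, array([ 0.6507, -0.0462,  0.2243]), array([ 0.6536, -0.0453,  0.2321]))
red_pocket [(array([ 0.498, -0.   ]), 0.95)]
loading_point [(array([ 0.502, -0.003]), 0.83)]
axis_top [(array([ 0.593, -0.027]), 0.72), (array([0.387, 0.244]), 0.49), (array([ 0.544, -0.381]), 0.36)]
dx -0.002 dy 0.001 dz 0.165 wz -0.000
dx -0.002 dy 0.001 dz 0.361 wz -0.000
8.85 [0.4309014  0.30764199 0.28266054]
```

View pics/c2.png

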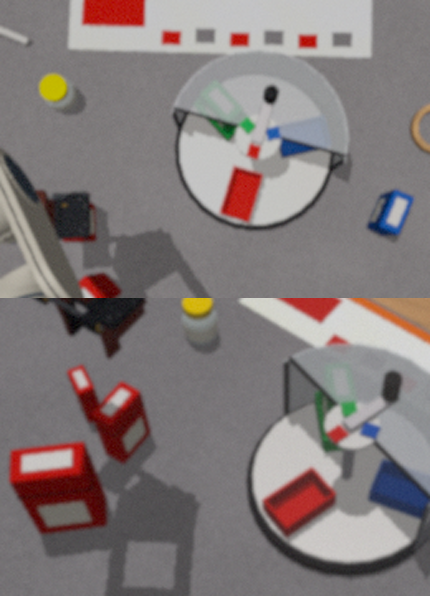

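The red pocket now faces the open side (top panel (242,195), the middle of the open half); the crank points back under the cover side. The middle case is free of the gripper. I'll refine the pocket rim from the pictures already taken while the grasp goes on.

Run:
```python
from org import *
for k,cen in((2,(.497,-.003)),):
  for c in("top","scene"):
    f=np.load(f"{c}{k}.npz"); p,d=f["p"],f["d"]; P=cloud(c,d); h=cv2.cvtColor(p,cv2.COLOR_RGB2HSV).astype(int)
    r=np.hypot(P[...,0]-cen[0],P[...,1]-cen[1])
    m=((h[...,0]<8)|(h[...,0]>172))&(h[...,1]>90)&(h[...,2]>40)&(d>0)&(r<.07)&(P[...,2]<.09)&(P[...,2]>.025)
    q=P[m]; t=q[q[:,2]>.058]
    print(c,m.sum(),len(t),"rim",[np.round(x,1) for x in cv2.minAreaRect((t[:,:2]*1000).astype(np.float32))])
    fl=q[(q[:,2]<.04)]; print("floor",len(fl),[np.round(x,1) for x in cv2.minAreaRect((fl[:,:2]*1000).astype(np.float32))])
    # silhouette: model corners of outer rim at z=.067, fit by IoU
    from scipy.optimize import minimize
    def mask(x):
        a=np.radians(x[2]); R=np.array([[np.cos(a),-np.sin(a)],[np.sin(a),np.cos(a)]])
        pts=[]
        for z in(.067,.030):
            cc=np.array([[-48,-30],[48,-30],[48,30],[-48,30]])/1000@R.T+x[:2]
            pts.append(proj(c,np.c_[cc,np.full(4,z)]))
        hull=cv2.convexHull((np.vstack(pts)*16).astype(np.float32)).astype(np.int32)
        M=np.zeros((d.shape[0]*4,d.shape[1]*4),np.uint8); cv2.fillConvexPoly(M,(hull+8)*4,255,shift=4)
        return cv2.resize(M,(d.shape[1],d.shape[0]),interpolation=cv2.INTER_AREA)/255.
    mm=m.astype(float)
    def cost(x):
        M=mask(x); return 1-np.minimum(M,mm).sum()/np.maximum(M,mm).sum()
    b=min((minimize(cost,[cen[0],cen[1],s],method="Nelder-Mead",options=dict(initial_simplex=[[*cen,s],[cen[0]+.006,cen[1],s],[cen[0],cen[1]+.006,s],[*cen,s+5]])) for s in(160,165,170)),key=lambda o:o.fun)
    print(c,"fit",b.x.round(4),round(b.fun,3))
```

```text
top 542 100 rim [array([496.7,  -3.2]), array([58.2, 95.2]), np.float64(74.9)]
floor 425 [array([502. ,  -3.5]), array([51.9, 95.6]), np.float64(74.8)]
top fit [ 4.97800e-01 -3.20000e-03  1.64369e+02] 0.085
scene 976 278 rim [array([495.2,  -1. ]), array([61.4, 98.4]), np.float64(74.4)]
floor 454 [array([509.5,  -3.9]), array([60.2, 98.9]), np.float64(74.8)]
scene fit [4.992000e-01 1.000000e-03 1.671642e+02] 0.108
```

Emit:
{"fn": "carry_out", "kwargs": {
  "series": [
    {"dx": -0.002, "dy": 0.001, "dz": 0.11, "wx": 0, "wy": 0, "wz": 0, "jaw": 0.4},
    {"dx": -0.002, "dy": 0.001, "dz": 0.2, "wx": 0, "wy": 0, "wz": 0, "jaw": 0.4},
    {"dx": -0.002, "dy": 0.001, "dz": 0.28, "wx": 0, "wy": 0, "wz": 0, "jaw": 0.4},
    {"dx": -0.002, "dy": 0.001, "dz": 0.36, "wx": 0, "wy": 0, "wz": 0, "jaw": 0.4},
    {"dx": -0.002, "dy": 0.001, "dz": 0.36, "wx": 0, "wy": 0, "wz": 0, "jaw": 0.4},
    {"dx": -0.002, "dy": 0.001, "dz": 0.36, "wx": 0, "wy": 0, "wz": 0, "jaw": 0.4}
  ]
}}

```text
t: 9.6
position: [0.4323, 0.3091, 0.1038]
orientation: [[-0.999, -0.053, 0.001], [-0.053, 0.999, 0.001], [-0.001, 0.001, -1.0]]
contact_force: [0.2, 0.3, 1.2]
opening: 0.7
```

Emit:
{"fn": "carry_out", "kwargs": {
  "series": [
    {"dx": 0, "dy": 0, "dz": 0, "wx": 0, "wy": 0, "wz": 0, "jaw": -0.4},
    {"dx": 0, "dy": 0, "dz": 0, "wx": 0, "wy": 0, "wz": 0, "jaw": -0.4},
    {"dx": 0, "dy": 0, "dz": 0, "wx": 0, "wy": 0, "wz": 0, "jaw": -0.4},
    {"dx": 0, "dy": 0, "dz": 0, "wx": 0, "wy": 0, "wz": 0, "jaw": -0.4},
    {"dx": 0, "dy": 0, "dz": 0, "wx": 0, "wy": 0, "wz": 0, "jaw": -0.4}
  ],
  "force": 20
}}

```text
t: 10.22
position: [0.4321, 0.309, 0.1037]
orientation: [[-0.999, -0.053, 0.001], [-0.053, 0.999, 0.001], [-0.001, 0.001, -1.0]]
contact_force: [-1.6, -0.6, 7.6]
opening: 0.461
```

```bash
python3 -c "
from rel import *
rel([(.432,.309,.20,93),(.4965,-.0015,.25,74.8)])"
```

```text
dx -0.000 dy 0.000 dz -0.193 wz 0.001
dx -0.096 dy -0.627 dz -0.293 wz 0.203
```

Emit:
{"fn": "carry_out", "kwargs": {
  "series": [
    {"dx": 0, "dy": 0, "dz": -0.03, "wx": 0, "wy": 0, "wz": 0, "jaw": -0.4},
    {"dx": 0, "dy": 0, "dz": -0.1, "wx": 0, "wy": 0, "wz": 0, "jaw": -0.4},
    {"dx": 0, "dy": 0, "dz": -0.18, "wx": 0, "wy": 0, "wz": 0, "jaw": -0.4},
    {"dx": 0, "dy": 0, "dz": -0.26, "wx": 0, "wy": 0, "wz": 0, "jaw": -0.4},
    {"dx": -0.015, "dy": -0.1, "dz": -0.293, "wx": 0, "wy": 0, "wz": 0.035, "jaw": -0.4},
    {"dx": -0.031, "dy": -0.2, "dz": -0.293, "wx": 0, "wy": 0, "wz": 0.07, "jaw": -0.4},
    {"dx": -0.046, "dy": -0.3, "dz": -0.293, "wx": 0, "wy": 0, "wz": 0.1, "jaw": -0.4},
    {"dx": -0.062, "dy": -0.4, "dz": -0.293, "wx": 0, "wy": 0, "wz": 0.13, "jaw": -0.4},
    {"dx": -0.077, "dy": -0.5, "dz": -0.293, "wx": 0, "wy": 0, "wz": 0.17, "jaw": -0.4},
    {"dx": -0.09, "dy": -0.58, "dz": -0.293, "wx": 0, "wy": 0, "wz": 0.203, "jaw": -0.4},
    {"dx": -0.096, "dy": -0.627, "dz": -0.293, "wx": 0, "wy": 0, "wz": 0.203, "jaw": -0.4},
    {"dx": -0.096, "dy": -0.627, "dz": -0.293, "wx": 0, "wy": 0, "wz": 0.203, "jaw": -0.4},
    {"dx": -0.096, "dy": -0.627, "dz": -0.293, "wx": 0, "wy": 0, "wz": 0.203, "jaw": -0.4}
  ]
}}

```text
t: 11.85
position: [0.4958, -0.0013, 0.2494]
orientation: [[-0.965, 0.263, -0.0], [0.263, 0.965, 0.0], [0.0, 0.0, -1.0]]
contact_force: [-0.6, -0.1, -2.2]
opening: 0.452
```

Run:
```python
from rel import *
s=arm.sense(); print(s["t"],s["position"],s["opening"],s["contact_force"].round(1))
for c in("top","scene"):
    p,d=arm.capture(c); np.savez(f"{c}3.npz",p=p,d=d)
    if c=="scene":
        P=cloud(c,d); h=cv2.cvtColor(p,cv2.COLOR_RGB2HSV).astype(int); r=np.hypot(P[...,0]-.497,P[...,1]+.002)
        q=P[(r<.08)&(P[...,2]>.1)&(P[...,2]<.28)&(d>0)&((h[...,0]<8)|(h[...,0]>172))&(h[...,1]>110)]
        # frame: u along case x (164.8 deg), v along y (74.8)
        a=np.radians(164.8); u=(q[:,:2]-s["position"][:2])@[np.cos(a),np.sin(a)]; v=(q[:,:2]-s["position"][:2])@[-np.sin(a),np.cos(a)]
        print(len(q),"u",np.percentile(u,[1,5,50,95,99]).round(4),"v",np.percentile(v,[1,5,50,95,99]).round(4),"z",np.percentile(q[:,2],[1,99]).round(4))
        b=p[100:310,190:400,::-1]; cv2.imwrite("pics/c3.png",cv2.resize(b,(560,560),interpolation=cv2.INTER_CUBIC))
rel([(.4965,-.0015,.18,74.8),(.4965,-.0015,.136,74.8)])
```

```text
11.85 [ 0.49581066 -0.00131757  0.24943562] 0.4522358268772311 [-0.6 -0.1 -2.2]
597 u [-0.0296  0.0026  0.0314  0.0378  0.0382] v [-0.0201 -0.0145  0.0148  0.0207  0.0279] z [0.1492 0.2686]
dx -0.002 dy -0.001 dz 0.139 wz 0.001
dx -0.002 dy -0.001 dz 0.227 wz 0.001
```

View pics/c3.png

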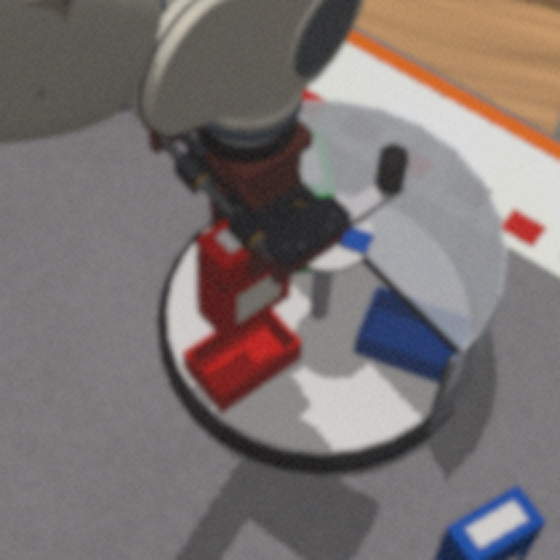

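The scene crop shows the case held upright above the red pocket (pocket at crop (242,360)). The depth data put the case centred on the tool within about 1 mm, so I'll lower it.

Emit:
{"fn": "carry_out", "kwargs": {
  "series": [
    {"dx": -0.001, "dy": -0.001, "dz": 0.04, "wx": 0, "wy": 0, "wz": 0, "jaw": -0.4},
    {"dx": -0.001, "dy": -0.001, "dz": 0.08, "wx": 0, "wy": 0, "wz": 0, "jaw": -0.4},
    {"dx": -0.001, "dy": -0.001, "dz": 0.12, "wx": 0, "wy": 0, "wz": 0, "jaw": -0.4},
    {"dx": -0.001, "dy": -0.001, "dz": 0.15, "wx": 0, "wy": 0, "wz": 0, "jaw": -0.4},
    {"dx": -0.001, "dy": -0.001, "dz": 0.18, "wx": 0, "wy": 0, "wz": 0, "jaw": -0.4},
    {"dx": -0.001, "dy": -0.001, "dz": 0.2, "wx": 0, "wy": 0, "wz": 0, "jaw": -0.4},
    {"dx": -0.001, "dy": -0.001, "dz": 0.2, "wx": 0, "wy": 0, "wz": 0, "jaw": -0.4}
  ]
}}

```text
t: 12.82
position: [0.4961, -0.0024, 0.1485]
orientation: [[-0.965, 0.262, -0.001], [0.262, 0.965, 0.0], [0.001, -0.0, -1.0]]
contact_force: [0.0, -0.3, -0.9]
opening: 0.451
```

Emit:
{"fn": "carry_out", "kwargs": {
  "series": [
    {"dx": 0, "dy": 0, "dz": 0.008, "wx": 0, "wy": 0, "wz": 0, "jaw": -0.4},
    {"dx": 0, "dy": 0, "dz": 0.016, "wx": 0, "wy": 0, "wz": 0, "jaw": -0.4},
    {"dx": 0, "dy": 0, "dz": 0.022, "wx": 0, "wy": 0, "wz": 0, "jaw": -0.4},
    {"dx": 0, "dy": 0, "dz": 0.026, "wx": 0, "wy": 0, "wz": 0, "jaw": -0.4},
    {"dx": 0, "dy": 0, "dz": 0.026, "wx": 0, "wy": 0, "wz": 0, "jaw": -0.4},
    {"dx": 0, "dy": 0, "dz": 0.026, "wx": 0, "wy": 0, "wz": 0, "jaw": -0.4}
  ]
}}

```text
t: 13.58
position: [0.4966, -0.0024, 0.1362]
orientation: [[-0.965, 0.262, 0.0], [0.262, 0.965, -0.0], [-0.0, -0.0, -1.0]]
contact_force: [-0.4, -0.5, -1.3]
opening: 0.456
```

Emit:
{"fn": "carry_out", "kwargs": {
  "series": [
    {"dx": 0, "dy": 0, "dz": 0.002, "wx": 0, "wy": 0, "wz": 0, "jaw": -0.4},
    {"dx": 0, "dy": 0, "dz": 0.004, "wx": 0, "wy": 0, "wz": 0, "jaw": -0.4},
    {"dx": 0, "dy": 0, "dz": 0.004, "wx": 0, "wy": 0, "wz": 0, "jaw": -0.4},
    {"dx": 0, "dy": 0, "dz": 0.004, "wx": 0, "wy": 0, "wz": 0, "jaw": -0.4}
  ]
}}

```text
t: 14.08
position: [0.4967, -0.0022, 0.1359]
orientation: [[-0.965, 0.262, 0.001], [0.262, 0.965, 0.0], [-0.001, 0.0, -1.0]]
contact_force: [-7.3, 1.5, 18.3]
opening: 0.453
```

Floor contact came at the expected height, with the measured TCP at 0.1359 against a predicted 0.1357. I'll ease off, let go and lift clear.

Emit:
{"fn": "carry_out", "kwargs": {
  "series": [
    {"dx": 0, "dy": 0, "dz": -0.002, "wx": 0, "wy": 0, "wz": 0, "jaw": -0.4},
    {"dx": 0, "dy": 0, "dz": -0.003, "wx": 0, "wy": 0, "wz": 0, "jaw": 0.3},
    {"dx": 0, "dy": 0, "dz": -0.003, "wx": 0, "wy": 0, "wz": 0, "jaw": 0.3},
    {"dx": 0, "dy": 0, "dz": -0.003, "wx": 0, "wy": 0, "wz": 0, "jaw": 0.3},
    {"dx": 0, "dy": 0, "dz": -0.003, "wx": 0, "wy": 0, "wz": 0, "jaw": 0.3},
    {"dx": 0, "dy": 0, "dz": -0.04, "wx": 0, "wy": 0, "wz": 0, "jaw": 0.3},
    {"dx": 0, "dy": 0, "dz": -0.12, "wx": 0, "wy": 0, "wz": 0, "jaw": 0.3},
    {"dx": 0, "dy": 0, "dz": -0.22, "wx": 0, "wy": 0, "wz": 0, "jaw": 0.3},
    {"dx": 0, "dy": 0, "dz": -0.32, "wx": 0, "wy": 0, "wz": 0, "jaw": 0.3},
    {"dx": 0, "dy": 0.2, "dz": -0.32, "wx": 0, "wy": 0, "wz": 0, "jaw": 0.3},
    {"dx": 0, "dy": 0.4, "dz": -0.32, "wx": 0, "wy": 0, "wz": 0, "jaw": 0.3},
    {"dx": 0, "dy": 0.5, "dz": -0.32, "wx": 0, "wy": 0, "wz": 0, "jaw": 0.3},
    {"dx": 0, "dy": 0.5, "dz": -0.32, "wx": 0, "wy": 0, "wz": 0, "jaw": 0.3},
    {"dx": 0, "dy": 0.5, "dz": -0.32, "wx": 0, "wy": 0, "wz": 0, "jaw": 0.3}
  ]
}}

```text
t: 15.82
position: [0.5625, 0.2426, 0.2936]
orientation: [[-0.966, 0.258, 0.0], [0.258, 0.966, 0.001], [0.0, 0.001, -1.0]]
contact_force: [-0.4, 0.3, -0.2]
opening: 0.649
```

Run:
```python
from org import *
s=arm.sense(); print(s["t"],s["position"],s["contact_force"].round(1))
for c in("top","scene"):
    p,d=arm.capture(c); f=dict(p=p,d=d); cv2.imwrite(f"pics/{c}4.png",p[...,::-1])
    P=cloud(c,d); r=np.hypot(P[...,0]-.497,P[...,1]+.002)
    q=P[(r<.06)&(P[...,2]>.14)&(P[...,2]<.17)&(d>0)]
    print(c,len(q),"case top",q.mean(0).round(4),q[:,2].std().round(4),[np.round(x,1) for x in cv2.minAreaRect((q[:,:2]*1000).astype(np.float32))])
    print("knob",knob(c,f,(.657,-.045)))
b=cv2.imread("pics/top4.png")[90:290,160:420]; a=cv2.imread("pics/scene4.png")[110:310,160:420]
cv2.imwrite("pics/c4.png",np.hstack([cv2.resize(x,(395,304),interpolation=cv2.INTER_CUBIC) for x in(b,a)]))
```

```text
15.825 [0.56249754 0.24258403 0.29357158] [-0.4  0.3 -0.2]
top 346 case top [ 0.4966 -0.0033  0.1528] 0.0023 [array([496.9,  -3.4]), array([39.7, 76.3]), np.float64(74.9)]
knob (89, array([ 0.653 , -0.0448,  0.2293]), array([ 0.6549, -0.0455,  0.2336]))
scene 521 case top [ 0.4936 -0.0037  0.1508] 0.0032 [array([505.8,  -5.6]), array([41.9, 97.4]), np.float64(74.7)]
knob (161, array([ 0.6505, -0.0463,  0.2242]), array([ 0.6533, -0.0454,  0.2324]))
```

View pics/c4.png

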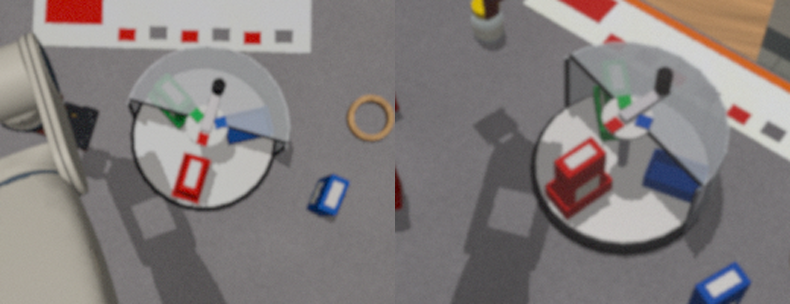

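The case stands upright in the red pocket (top panel (191,177)), with its top at 0.1525 m against an expected 0.152 m. The bystanders haven't moved and the arm is clear, so I'm handing in.

```bash
python3 -c "
from plant import arm
print(arm.finish_job())"
```

```text
the job is handed in; nothing more can be done
None
```

I turned the organiser about 98° counter-clockwise by its knob, so the empty red pocket faced the open side. I then lowered the middle-sized red case into it, let go, lifted clear and handed the job in at about 16 s of the 62 s allowed. `finish_job` gives no verdict, so success rests on my own measurements below.

- **Pocket position:** the measured pocket centre was about (0.497, -0.002), within about 3 mm of the loading point I computed. The knob had not shifted after the case was placed.
- **Case position:** its top centre was at (0.497, -0.003) in the top view, within about 2 mm of the pocket centre. Its top was at 0.1525 m against an expected 0.152 m, so it stands upright on the floor.
- **Contact and release:** the floor was felt with 18 N on the wrist, then I eased off before opening the fingers. After retreat the contact force was about 0.
- **Bystanders:** the final picture shows the blue case, jar and tape roll looking unmoved. I judged that by eye and did not measure it.
- **Disagreements:**
  - The scene camera put the case top about 3 mm off the top camera's value. Its fitted outline was larger than the case (97 mm long) and centred about 9 mm away, probably because it took in some side-face points; I relied on the top view.
  - The pocket-angle fits differed by about 3° between the cameras (164.4° and 167.2°).
  - My organiser axis estimates differed by about 2 mm.

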